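Fit the spindle to the tape stand by feel

TASK

Take the spindle out of its wooden block, lower it through the stack of tape rolls on the stand and feel about gently for the hole in the wooden deck, which was drilled by hand off centre and lies hidden under the rolls, until the spindle drops in and stands fully home. Then thread the loose yellow roll over the spindle so that it lies flat on top of the stack, and let go. Do not press hard on the stand, and leave the tape measure, the battery and the screw box where they are.

Things in the scene. Friction and masses are not known exactly. Their poses are not given: they have to be found in the camera images.
- stand: Tape roll stand, fixed: steel foot plate 130x130x6 mm, above it a wooden deck 116x116x30 mm on soft rubber feet, in its middle a fixed stack of three tape rolls (blue, red, black; 58 mm across, bore 37 mm). Origin under the plate's middle, z up. Deck top 44 mm, stack top 101 mm over the worktop. Keep spindle forces on it below 25 N.
- deck: Wooden deck with the rolls, yields when pressed: above about 2.5 N it sinks about 1 mm for each 2.5 N, at most 8 mm, and comes back up. Origin under its middle, 14 mm over the worktop at rest; x, y as the stand's.
- bore (a point): On the bore's axis at the deck's top (bottom of the bore); sinks with the deck. The floor there is black. NOT the hole's centre: the hidden upright blind hole in the deck is 14 mm wide with a 1.5 mm chamfer, 22 mm deep, its centre anywhere up to 7 mm either way along the stand's x and up to 7 mm either way along its y from this point, different each time.
- block: Wooden offcut 70x60x40 mm, fixed to the worktop, origin under its middle; a 14 mm hole 25 mm deep in the middle of its top holds the spindle upright.
- spindle: Loose spindle 126 mm long, 60 g: round wooden rod 12 mm across, foot chamfered 1.5 mm, on top an orange square grip 20x20 mm, 86 to 126 mm above the foot. Origin at the foot end's middle, z towards the grip, x and y square to the grip's flats. Starts upright in the block, foot 15 mm over the worktop. Held 104 mm or more above the foot, fingertips clear the stack.
- spindle_foot (a point): Middle of the spindle's foot end.
- roll: Loose yellow roll of tape, a rigid ring 58 mm outside, 37 mm inside, 19 mm high, about 60 g, lying flat. Origin at the middle of its underside, z up.
- tape_measure: Yellow tape measure 38x74x64 mm, a bystander standing behind the work. Leave alone.
- spare_battery: Green and black power tool battery 100x68x48 mm, a bystander. Leave alone.
- screw_box: Small open carton of screws 74x79x34 mm, a bystander. Leave alone.
Things that resemble listed ones, but are neither listed nor needed, are in the scene too. Of the things that look like the roll, the largest one is meant.

How it is judged:
On the way:
1. the spindle stands fully home in the hidden hole, before the loose roll goes on (z of spindle_foot in the frame of bore below -0.0195 m and horizontal distance between spindle_foot and bore below 0.013 m and angle between spindle's own z axis and vertical below 0.15 rad and horizontal distance between roll and bore above 0.06 m), for 0.2 s.
At the end, for the whole second after the job is handed in: The spindle's foot is at least 19.5 mm below the deck's top, in the hidden 22 mm hole, and the spindle leans less than 0.15 rad; the yellow roll is round the spindle and lies flat (within 0.06 rad) on the stack, its underside 54 to 60 mm above the deck's top; both released and at rest (z of spindle_foot in the frame of bore below -0.0195 m and horizontal distance between spindle_foot and bore below 0.013 m and angle between spindle's own z axis and vertical below 0.15 rad and z of roll in the frame of bore between 0.054 and 0.06 m and horizontal distance between roll and bore below 0.025 m and horizontal distance between roll and spindle below 0.02 m and angle between roll's own z axis and vertical below 0.06 rad and linear speed of each of roll, spindle below 0.02 m/s); the robot touches nothing.
It fails at once if more than 25 N between the spindle and the stand (contact force between spindle and stand above 25 N).
It fails at once if the tape measure, battery or screw box moved by more than 30 mm (distance of any of tape_measure, spare_battery, screw_box from where it was at the start of the episode above 0.03 m).
It also fails if it takes over 72 s, if anything falls off the work surface, if the arm or the gripper's body presses on something with over 40 N, if the wrist force passes 120 N, or if a joint passes its speed limit or range.

ROBOT

A 7-joint arm with a two-finger parallel gripper is mounted at the origin on a cart in front of the work surface, level with it; the furniture and walls round the work are solid. World frame = base frame: x ahead of the robot, y to its left, z up, the work surface at z = 0. Lengths are in m, angles in rad, forces in N, time in s.
With the tool pointing down it reaches from about 0.425 to 0.875 m from the base axis. Payload 4.7 kg.
Tool frame: the origin (TCP) lies where the fingers leave the gripper's body, on its centre line; the fingertips stand 70 mm ahead of it and the grasp point (between the pads) lies 51 mm ahead of it; z points along the fingers, y is the line along which they close (so a half turn about z gives the same grasp; the last joint's range is limited). The gripper opens to 87 mm and grips with 3 to 60 N. Pads are 19 mm wide; open, the fingers measure 117 mm over their backs; the gripper's body (75 mm by 190 mm) begins 51 mm behind the grasp point.
Start: joints at [-1.206, 0.321, -0.07, 1.45, 0.023, 1.371, -0.057], TCP at [0.223, 0.61, 0.292] pointing down, gripper open.
Joint ranges: [-2.86, 2.86], [-0.3, 2.09], [-1.38, 1.24], [0.06, 2.45], [-1.56, 4.7], [0.09, 2.05], [-2.69, 2.69]. Speed limits (rad/s): [2.57, 2.57, 3.14, 3.14, 3.14, 3.14, 3.14].

INTERFACE

Orientations are given as a rotation vector (axis times angle).
In Python, from bench import get_state, get_image, get_calibration, close_job gives the robot as it stands.
- The arm moves only by the tool send_rows, never from a script. Its argument "rows" is a list of rows, each an object of numbers: "hand": the finger opening in mm, from 0 to 87; "x", "y", "z": the shift along the world's x, y, z in mm; "roll": the turn about the world's z in degrees. A call has 1 to 10 rows; each row shifts and turns the commanded pose from where the row before left it; what a row does not reach is not made up. A row lasts 1/10 s, in which the tool goes at most 50 mm and 8.59 degrees, less where a joint would pass 70% of its speed; a pose out of reach is approached as far as the arm can. A call is refused whole if a number of a shift passes 50 or a number of a turn 8.59, either way. A call with a gripper value outside its range is refused whole. The fingers move at their own pace and stop on an object; "force" is the grip in N (left out, the last holds). Time passes only in rows, so rows that do not move let the fingers close. It gives the time, the measured TCP pose, the force, the opening and the grip force at its end, in the units of the state.
- get_state(): the state, without advancing time (a new reading comes with each control period).
- get_image(name): name is "scene" or "top" or "wrist"; returns the picture (384x512x3 uint8, blue, green, red); there is no depth.
- get_calibration(name): a dict with "mtx" (3x3 intrinsics, pixels), "world_from_camera" (4x4, takes a point from camera to world coordinates). Camera axes: x right, y down, z forward; pixel columns grow to the right and rows downward; lengths in m; the calibration is good to about 2 mm. A picture is of the moment at which its call begins: read the wrist's pose just before it. get_calibration takes no time and is no camera call; for the wrist camera it gives the pose at the moment of the call.
- close_job(): hands the job in; it is judged then, once.
The state is a dict: "time": time; "joint_positions": joint angles; "qd": joint speeds; "joint_torque": joint torques, N m; "position": TCP position; "tool_rot": TCP orientation; "ft_force": force on the tool from outside, world axes, zero at the start; "torque": the same for the moment, N m; "grip_width": opening from 0.0 (shut) to 1.0 (fully open); "grip_force": force on a finger pad.
Only numpy, scipy, OpenCV 4.12 (cv2) and the standard library are available. Lean on these libraries where they do the work, as an engineer would, in place of code of your own. Each camera call takes 0.05 s, during which the arm holds its last target. There are 200 camera calls.

## Working session

There is one attempt and no reset: what is moved stays moved. The work goes in short steps, Python scripts to look and compute and a tool call to move; the robot and the scene stay as the last step left them, time stands still between calls to the robot, and variables do not carry over. Pictures are saved under pics/ and viewed, at most 13 in all, crops included, and the job is handed in when it is done.

Besides the shell and the picture viewer there is one more tool, called after "Emit:" in YAML: its name, and indented under it one key for each argument. send_rows: Moves the arm, as the interface text tells. Its arguments: {"type":"object","properties":{"rows":{"type":"array","items":{"type":"object","properties":{"hand":{"type":"number"},"x":{"type":"number"},"y":{"type":"number"},"z":{"type":"number"},"roll":{"type":"number"}}}},"force":{"type":"number"}},"required":["rows"]}

```bash
mkdir -p pics; ls
python3 - <<'E'
from bench import *
import cv2,numpy as np
a=get_image("scene");b=get_image("top")
cv2.imwrite("pics/scene.png",a);cv2.imwrite("pics/top.png",b)
np.set_printoptions(precision=4,suppress=True)
for n in("scene","top","wrist"):
  c=get_calibration(n);print(n,c["mtx"],c["world_from_camera"])
print(get_state())
E
```

```text
pics
scene [[464.1111   0.     258.698 ]
 [  0.     464.1111 194.6694]
 [  0.       0.       1.    ]] [[ 0.6308 -0.5513  0.546  -0.102 ]
 [-0.7759 -0.4576  0.4343 -0.6836]
 [ 0.0104 -0.6976 -0.7164  0.9136]
 [ 0.      0.      0.      1.    ]]
top [[499.5945   0.     245.8252]
 [  0.     499.5945 181.0087]
 [  0.       0.       1.    ]] [[ 0.0266 -0.9922  0.1216  0.3692]
 [-0.9995 -0.0241  0.0222 -0.2091]
 [-0.0191 -0.1221 -0.9923  1.3243]
 [ 0.      0.      0.      1.    ]]
wrist [[312.7073   0.     256.381 ]
 [  0.     312.7073 195.171 ]
 [  0.       0.       1.    ]] [[ 0.3432  0.8973  0.2777  0.1461]
 [ 0.9393 -0.3272 -0.1037  0.638 ]
 [-0.0022  0.2965 -0.955   0.3827]
 [ 0.      0.      0.      1.    ]]
{'time': 0.1, 'joint_positions': array([-1.2059,  0.3217, -0.0701,  1.4515,  0.0226,  1.3708, -0.0569]), 'qd': array([-0.0019, -0.0013, -0.0025, -0.0036,  0.0008,  0.0008,  0.0011]), 'joint_torque': array([ -0.    , -49.2572,  -0.406 , -31.3401,  -0.0644,   0.0394,
         0.0001]), 'position': array([0.2233, 0.6101, 0.2913]), 'tool_rot': array([-0.5481, -3.0932,  0.0026]), 'ft_force': array([-0.6066,  0.1159,  0.6608]), 'torque': array([ 0.0321,  0.0273, -0.0137]), 'grip_force': 0.0, 'grip_width': 0.9976299125036563}
```

View pics/scene.png

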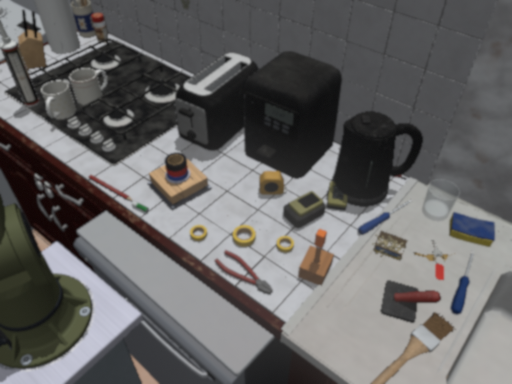

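View pics/top.png

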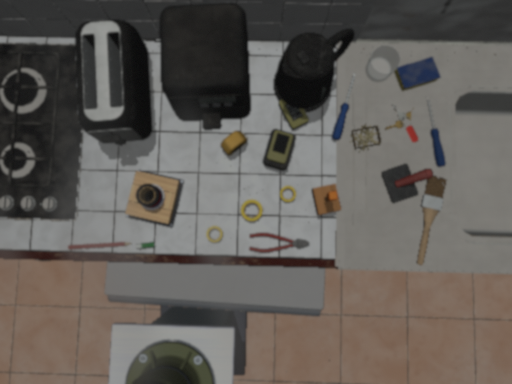

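Scene/top views: stand with its stack at top px (150,197), spindle and block at (328,199). Lookalikes for the roll are yellow rings at (252,210), the largest, and at (288,194) and (215,234). I choose (252,210). Next: measure, with one close crop.

```bash
cat > h.py <<'E'
from bench import *
import cv2,numpy as np
np.set_printoptions(precision=4,suppress=True)
def ray(n,uv,z,c=None):
    c=c or get_calibration(n);T=c["world_from_camera"]
    d=T[:3,:3]@np.linalg.inv(c["mtx"])@[uv[0],uv[1],1];o=T[:3,3]
    return o+d*(z-o[2])/d[2]
def blobs(m,amin=20):
    cs,_=cv2.findContours(m.astype(np.uint8),cv2.RETR_EXTERNAL,cv2.CHAIN_APPROX_NONE)
    return [c for c in cs if cv2.contourArea(c)>amin]
E
python3 - <<'E'
from h import *
b=cv2.imread("pics/top.png");h=cv2.cvtColor(b,cv2.COLOR_BGR2HSV)
cv2.imwrite("pics/crop.png",cv2.resize(b[165:250,120:350],None,fx=3.4,fy=3.4,interpolation=cv2.INTER_CUBIC))
for nm,lo,hi,z in(("yellow",(22,110,70),(35,255,255),.019),("orange",(3,150,120),(17,255,255),.141),("wood",(8,50,60),(22,255,255),.044)):
  for c in blobs(cv2.inRange(h,lo,hi)):
    r=cv2.minAreaRect(c);
    if not(120<r[0][0]<350 and 150<r[0][1]<260):continue
    q=np.array([ray("top",p,z)[:2] for p in cv2.boxPoints(r)])
    print(nm,np.array(r[0]),np.array(r[1]),r[2],ray("top",r[0],z),"edge",np.degrees(np.arctan2(*(q[1]-q[0])[::-1])),np.linalg.norm(q[1]-q[0]),np.linalg.norm(q[2]-q[1]))
E
```

```text
yellow [251.5 210. ] [20. 19.] 90.0 [ 0.4532 -0.1967  0.019 ] edge -88.56820783366172 0.0497816300461969 0.05227757505348846
yellow [287. 194.] [14. 14.] 90.0 [ 0.4975 -0.2887  0.019 ] edge -88.59700715892834 0.03669793501240039 0.03683706219601586
orange [332.5 194.5] [7. 7.] 90.0 [ 0.487  -0.3889  0.141 ] edge -88.58812623946122 0.016559728129498585 0.016668641924545268
wood [146.5 258. ] [ 6. 23.] 90.0 [0.3227 0.067  0.044 ] edge -88.44836833178594 0.05878895536888473 0.015090182140449066
wood [326.5 199. ] [27.8916 24.7386] 75.96376037597656 [ 0.4846 -0.3884  0.044 ] edge -74.49647212235114 0.063737754058448 0.07142186965191796
wood [152.3824 196.9706] [45.8392 46.3243] 14.03624439239502 [0.4787 0.0597 0.044 ] edge -10.970721110025604 0.11964997381363042 0.12012736264430661
```

View pics/crop.png

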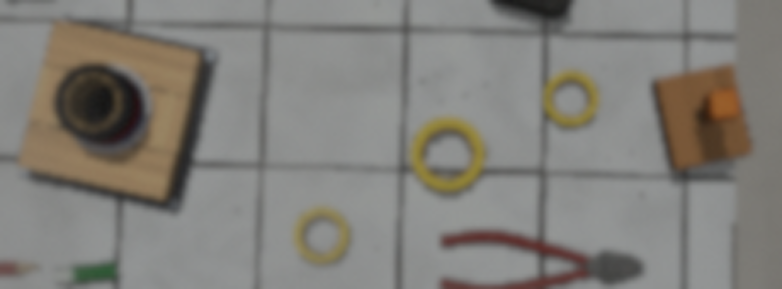

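The crop confirms that the ring at (252,210) is clearly the largest, and the spindle grip is over the block at (332,195). I'll go above the spindle for a wrist look.

Emit:
send_rows:
  rows:
    - {"x": 40,"y": -25,"roll": 3.5}
    - {"x": 40,"y": -25,"roll": 3.5}
    - {"x": 40,"y": -25,"roll": 3.5}
    - {"x": 40,"y": -25,"roll": 3.5}
    - {"x": 40,"y": -25,"roll": 3.5}
    - {"x": 10,"y": -45,"roll": 3.5}
    - {"x": 10,"y": -45,"roll": 3.5}
    - {"x": 10,"y": -45,"roll": 3.5}
    - {"x": 0,"y": -50,"roll": 3.5}
    - {"x": 0,"y": -50,"roll": 3.5}

```text
schema error: expected keys hand, x, y, z, roll
```

Emit:
send_rows:
  rows:
    - {"y": -50}
    - {"y": -50}
    - {"y": -50}
    - {"y": -50}
    - {"y": -50}
    - {"y": -50}
    - {"y": -50}
    - {"y": -50}
    - {"y": -50}
    - {"y": -50}

```text
schema error: expected keys hand, x, y, z, roll
```

Emit:
send_rows:
  rows:
    - {"hand": 87,"z": 0,"x": 40,"y": -25,"roll": 3.5}
    - {"hand": 87,"z": 0,"x": 40,"y": -25,"roll": 3.5}
    - {"hand": 87,"z": 0,"x": 40,"y": -25,"roll": 3.5}
    - {"hand": 87,"z": 0,"x": 40,"y": -25,"roll": 3.5}
    - {"hand": 87,"z": 0,"x": 40,"y": -25,"roll": 3.5}
    - {"hand": 87,"z": 0,"x": 10,"y": -45,"roll": 3.5}
    - {"hand": 87,"z": 0,"x": 10,"y": -45,"roll": 3.5}
    - {"hand": 87,"z": 0,"x": 10,"y": -45,"roll": 3.5}
    - {"hand": 87,"z": 0,"x": 0,"y": -50,"roll": 3.5}
    - {"hand": 87,"z": 0,"x": 0,"y": -50,"roll": 3.5}

```text
time: 1.1
position: [0.4532, 0.2482, 0.2917]
tool_rot: [0.411, -3.114, 0.0]
ft_force: [0.3, -0.4, 0.1]
grip_width: 1.001
grip_force: 0.0
```

Emit:
send_rows:
  rows:
    - {"hand": 87,"z": 0,"x": 7,"y": -48,"roll": 0}
    - {"hand": 87,"z": 0,"x": 7,"y": -48,"roll": 0}
    - {"hand": 87,"z": 0,"x": 7,"y": -47,"roll": 0}
    - {"hand": 87,"z": 0,"x": 5,"y": -45,"roll": 0}
    - {"hand": 87,"z": 0,"x": 0,"y": 0,"roll": 0}

```text
time: 1.6
position: [0.4798, 0.0549, 0.2923]
tool_rot: [-0.39, 3.117, -0.004]
ft_force: [-0.1, 0.4, 0.4]
grip_width: 1.0
grip_force: 0.0
```

Run:
```python
from h import *
import json
c=get_calibration("wrist");b=get_image("wrist");cv2.imwrite("pics/w_stand.png",b)
np.savez("c_stand.npz",**c);print(c["world_from_camera"])
```

```text
[[-0.2468  0.9255  0.2873  0.4001]
 [ 0.9691  0.2364  0.0706  0.0346]
 [-0.0026  0.2959 -0.9552  0.3838]
 [ 0.      0.      0.      1.    ]]
```

View pics/w_stand.png

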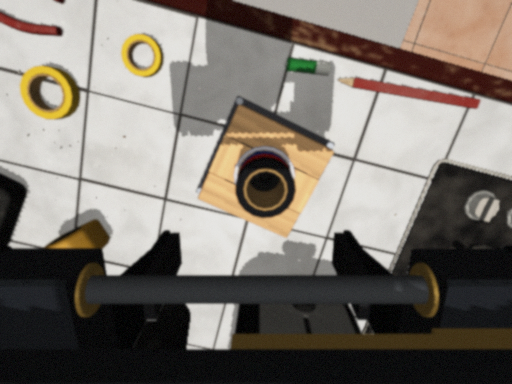

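Emit:
send_rows:
  rows:
    - {"hand": 87,"z": 0,"x": 0,"y": -45,"roll": 0}
    - {"hand": 87,"z": 0,"x": 0,"y": -45,"roll": 0}
    - {"hand": 87,"z": 0,"x": 0,"y": -45,"roll": 0}
    - {"hand": 87,"z": 0,"x": 0,"y": -45,"roll": 0}
    - {"hand": 87,"z": 0,"x": 0,"y": -45,"roll": 0}
    - {"hand": 87,"z": 0,"x": 1,"y": -45,"roll": 0}
    - {"hand": 87,"z": 0,"x": 2,"y": -45,"roll": 0}
    - {"hand": 87,"z": 0,"x": 2,"y": -45,"roll": 0}
    - {"hand": 87,"z": 0,"x": 2,"y": -45,"roll": 0}
    - {"hand": 87,"z": 0,"x": 0,"y": -44,"roll": 0}

```text
time: 2.65
position: [0.4879, -0.3864, 0.2916]
tool_rot: [-0.412, 3.114, 0.002]
ft_force: [1.0, 0.7, -0.3]
grip_width: 0.999
grip_force: 0.0
```

Emit:
send_rows:
  rows:
    - {"hand": 87,"z": 0,"x": 0,"y": 0,"roll": 0}

```text
time: 2.75
position: [0.4845, -0.3918, 0.2911]
tool_rot: [0.396, -3.113, 0.006]
ft_force: [-0.7, 0.0, -0.3]
grip_width: 0.999
grip_force: 0.0
```

Run:
```python
from h import *
c=get_calibration("wrist");print(get_state()["position"]);b=get_image("wrist");cv2.imwrite("pics/w_sp.png",b)
np.savez("c_sp.npz",**c);print(c["world_from_camera"])
```

```text
[ 0.4845 -0.3918  0.2911]
[[-0.2509  0.9256  0.2834  0.4052]
 [ 0.968   0.2409  0.0701 -0.4122]
 [-0.0034  0.2919 -0.9564  0.3829]
 [ 0.      0.      0.      1.    ]]
```

View pics/w_sp.png

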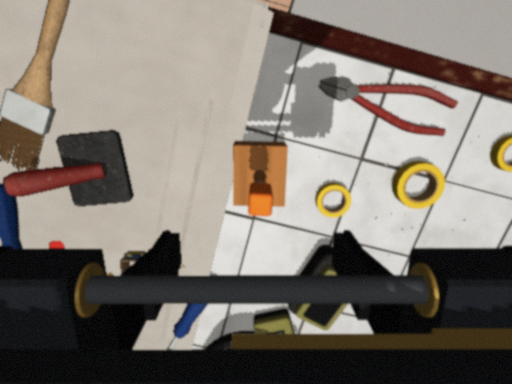

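Stand view: black rim around (265,188). Spindle view: grip at (261,200), with the block's edges nearly square to the image. The roll is at (418,184).

Run:
```python
from h import *
L=lambda f:dict(np.load(f))
b=cv2.imread("pics/w_sp.png");c=L("c_sp.npz");h=cv2.cvtColor(b,cv2.COLOR_BGR2HSV)
print(h[185,245],h[202,262],h[210,262],h[192,262])
for nm,lo,hi,z in(("orange",(3,200,185),(14,255,255),.141),("yel",(22,110,90),(35,255,255),.019)):
  for k in blobs(cv2.inRange(h,lo,hi)):
    r=cv2.minAreaRect(k);print(nm,np.array(r[0]),np.array(r[1]),r[2],cv2.boundingRect(k),ray("",r[0],z,c))
    if nm=="yel" and len(k)>=5:
      e=cv2.fitEllipse(k);print("  ell",e[0],e[1],ray("",e[0],.0095,c))
T=c["world_from_camera"]
b=cv2.imread("pics/w_stand.png");c=L("c_stand.npz");h=cv2.cvtColor(b,cv2.COLOR_BGR2HSV)
m=cv2.inRange(h,(10,60,25),(25,255,200))
m[:150]=0;m[225:]=0
g=cv2.cvtColor(b,cv2.COLOR_BGR2GRAY)
cv2.imwrite("pics/s_crop.png",np.hstack([cv2.resize(b[130:240,200:340],None,fx=5,fy=5)[:, :400*2]]))
w=cv2.imread("pics/w_sp.png")[130:225,215:300];cv2.imwrite("pics/two.png",np.hstack([cv2.resize(b[140:230,220:310],(400,400),interpolation=2),cv2.resize(w[:85,:85],(400,400),interpolation=2)]))
```

```text
[ 14 160 175] [ 14 205 233] [ 14 204 233] [ 11 225 101]
orange [260.  203.5] [19. 22.] 90.0 (249, 194, 23, 20) [ 0.4831 -0.3899  0.141 ]
yel [274.12 324.16] [37.6181 15.5563] 8.130102157592773 (255, 318, 38, 17) [ 0.6885 -0.3146  0.019 ]
  ell (277.2486267089844, 325.875244140625) (13.705695152282715, 39.14958953857422) [ 0.6976 -0.3069  0.0095]
yel [313.9045 316.7527] [34.1319 13.674 ] 32.0053825378418 (297, 304, 36, 25) [ 0.6628 -0.2648  0.019 ]
  ell (314.5654296875, 315.8005065917969) (14.073164939880371, 36.636070251464844) [ 0.6678 -0.2605  0.0095]
yel [333. 200.] [32.5269 33.9411] 45.0 (316, 183, 35, 34) [ 0.4955 -0.2934  0.019 ]
  ell (333.1573181152344, 199.93780517578125) (32.81160354614258, 34.123939514160156) [ 0.4977 -0.2902  0.0095]
yel [419.7501 185.25  ] [43.8406 48.7904] 45.0 (396, 161, 49, 47) [ 0.4515 -0.1985  0.019 ]
  ell (419.89056396484375, 184.9599609375) (43.189693450927734, 49.56876754760742) [ 0.4523 -0.1929  0.0095]
yel [503.5 153.5] [33. 15.] 90.0 (496, 137, 16, 34) [ 0.3913 -0.1194  0.019 ]
  ell (507.3358459472656, 154.54220581054688) (20.513408660888672, 30.60823631286621) [ 0.3909 -0.1068  0.0095]
```

View pics/two.png

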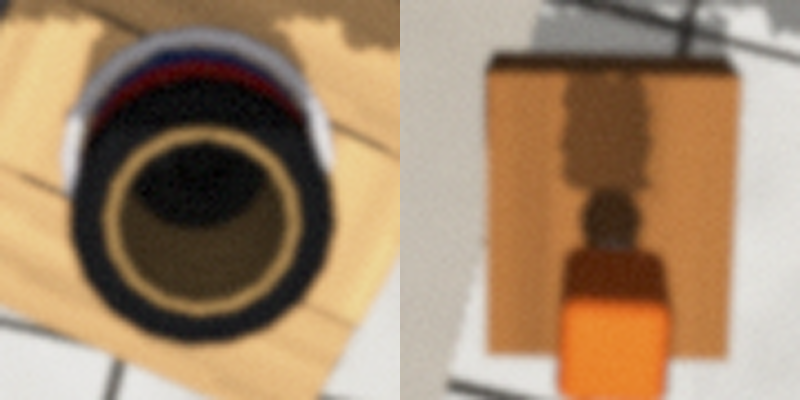

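Emit:
send_rows:
  rows:
    - {"hand": 87,"z": -40,"x": 0,"y": 1,"roll": 0}
    - {"hand": 87,"z": -40,"x": 0,"y": 0,"roll": 0}
    - {"hand": 87,"z": -27,"x": 0,"y": 0,"roll": 0}
    - {"hand": 87,"z": -9,"x": 0,"y": 0,"roll": 0}
    - {"hand": 87,"z": 0,"x": 0,"y": 0,"roll": 0}
    - {"hand": 10,"z": 0,"x": 0,"y": 0,"roll": 0}
    - {"hand": 10,"z": 0,"x": 0,"y": 0,"roll": 0}
    - {"hand": 10,"z": 0,"x": 0,"y": 0,"roll": 0}
    - {"hand": 10,"z": 0,"x": 0,"y": 0,"roll": 0}
    - {"hand": 10,"z": 0,"x": 0,"y": 0,"roll": 0}
  force: 20

```text
time: 3.8
position: [0.4866, -0.3857, 0.1768]
tool_rot: [-0.407, 3.114, -0.001]
ft_force: [-0.2, 0.2, -0.4]
grip_width: 0.631
grip_force: 0.0
```

Run:
```python
from h import *
c=dict(np.load("c_stand.npz"));print("rim",ray("",(265.45,189.5),.101,c))
b=cv2.imread("pics/top.png")
# top view rim centre by eye in crop.png (93,101)
print(ray("top",(120+93/3.4,165+101/3.4),.101))
s=get_state();print(s["position"],s["ft_force"],s["grip_width"]*87,s["grip_force"],s["tool_rot"])
```

```text
rim [0.4776 0.0624 0.101 ]
[0.4791 0.0605 0.101 ]
[ 0.4866 -0.3857  0.1768] [-0.2274  0.2087 -0.3678] 54.869587569571365 0.0 [-0.4071  3.1144 -0.0005]
```

Emit:
send_rows:
  rows:
    - {"hand": 10,"z": 0,"x": 0,"y": 0,"roll": 0}
    - {"hand": 10,"z": 0,"x": 0,"y": 0,"roll": 0}
    - {"hand": 10,"z": 0,"x": 0,"y": 0,"roll": 0}
    - {"hand": 10,"z": 0,"x": 0,"y": 0,"roll": 0}
    - {"hand": 10,"z": 0,"x": 0,"y": 0,"roll": 0}
    - {"hand": 10,"z": 0,"x": 0,"y": 0,"roll": 0}
    - {"hand": 10,"z": 0,"x": 0,"y": 0,"roll": 0}
    - {"hand": 10,"z": 0,"x": 0,"y": 0,"roll": 0}

```text
time: 4.6
position: [0.4865, -0.3858, 0.1763]
tool_rot: [-0.407, 3.115, -0.001]
ft_force: [0.6, -0.9, -1.1]
grip_width: 0.234
grip_force: 19.8
```

Run:
```python
from h import *
import numpy as np
for i in range(3):
  s=get_state();print(s["position"],s["ft_force"],s["grip_width"]*87,s["grip_force"])
```

```text
[ 0.4865 -0.3858  0.1763] [ 0.5788 -0.9099 -1.0574] 20.367946649542972 19.764953798730858
[ 0.4865 -0.3858  0.1763] [ 0.5788 -0.9099 -1.0574] 20.367946649542972 19.764953798730858
[ 0.4865 -0.3858  0.1763] [ 0.5788 -0.9099 -1.0574] 20.367946649542972 19.764953798730858
```

Emit:
send_rows:
  rows:
    - {"hand": 10,"z": 15,"x": 0,"y": 0,"roll": 0}
    - {"hand": 10,"z": 25,"x": 0,"y": 0,"roll": 0}
    - {"hand": 10,"z": 40,"x": 0,"y": 0,"roll": 0}
    - {"hand": 10,"z": 35,"x": 0,"y": 10,"roll": 0}
    - {"hand": 10,"z": 0,"x": 0,"y": 40,"roll": 0}
    - {"hand": 10,"z": 0,"x": 0,"y": 45,"roll": 0}
    - {"hand": 10,"z": 0,"x": -2,"y": 45,"roll": 0}
    - {"hand": 10,"z": 0,"x": -2,"y": 45,"roll": 0}
    - {"hand": 10,"z": 0,"x": -2,"y": 45,"roll": 0}
    - {"hand": 10,"z": 0,"x": -2,"y": 45,"roll": 0}
  force: 30

```text
time: 5.6
position: [0.4774, -0.1089, 0.2926]
tool_rot: [-0.407, 3.115, 0.001]
ft_force: [-0.1, 0.9, -0.2]
grip_width: 0.228
grip_force: 30.0
```

Emit:
send_rows:
  rows:
    - {"hand": 10,"z": 0,"x": 0,"y": 45,"roll": 0}
    - {"hand": 10,"z": 0,"x": 0,"y": 45,"roll": 0}
    - {"hand": 10,"z": 0,"x": 0,"y": 40,"roll": 0}
    - {"hand": 10,"z": 0,"x": 0,"y": 30,"roll": 0}
    - {"hand": 10,"z": 0,"x": 0,"y": 12,"roll": 0}
    - {"hand": 10,"z": 0,"x": 0,"y": 0,"roll": 0}
    - {"hand": 10,"z": 0,"x": 0,"y": 0,"roll": 0}

```text
time: 6.3
position: [0.4784, 0.0596, 0.2917]
tool_rot: [0.404, -3.115, 0.001]
ft_force: [1.3, -0.7, 0.5]
grip_width: 0.233
grip_force: 30.0
```

Run:
```python
from h import *
c=get_calibration("wrist");s=get_state();print(s["position"],s["ft_force"],s["tool_rot"]);b=get_image("wrist");cv2.imwrite("pics/w3.png",b)
np.savez("c3.npz",**c)
a=get_image("scene");cv2.imwrite("pics/s3.png",a)
w=cv2.resize(b[110:260,180:360],(480,400),interpolation=2);v=cv2.resize(a[90:220,120:224],(320,400),interpolation=2)
cv2.imwrite("pics/both3.png",np.hstack([w,v]))
print(ray("",(265,189),.101,c))
T=np.linalg.inv(c["world_from_camera"])
def pr(n,p):
  c=get_calibration(n);q=np.linalg.inv(c["world_from_camera"])@[*p,1];q=c["mtx"]@q[:3];return q[:2]/q[2]
p=s["position"]
for dz in(-.161,-.075):print(pr("wrist",p+[0,0,dz]),pr("scene",p+[0,0,dz]))
```

```text
[0.4784 0.0596 0.2917] [ 1.3261 -0.7443  0.4743] [ 0.4044 -3.1152  0.0013]
[0.4755 0.0668 0.101 ]
[257.1915 199.7972] [174.1515 150.6486]
[257.4546 245.3199] [169.943  123.8201]
```

View pics/both3.png

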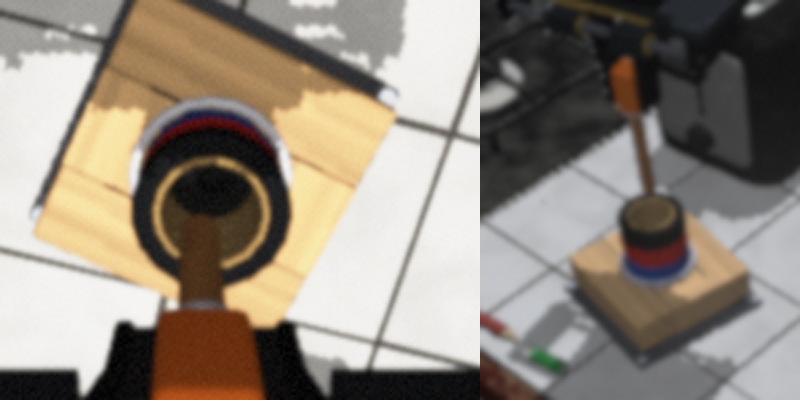

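The wrist crop shows the foot at about px (254,196) and the rim centre at (259,189.5). In the scene view the foot is at (175,151.5) and the rim at (175,159).

Run:
```python
from h import *
c=dict(np.load("c3.npz"))
print("wrist rim",ray("",(259.1,189.5),.101,c)," foot",ray("",(254.3,196),.131,c))
print("scene rim",ray("scene",(175.2,158.9),.101)," foot",ray("scene",(174.9,150.8),.131))
```

```text
wrist rim [0.4774 0.0616 0.101 ]  foot [0.4756 0.0567 0.131 ]
scene rim [0.4789 0.0613 0.101 ]  foot [0.479  0.0573 0.131 ]
```

Emit:
send_rows:
  rows:
    - {"hand": 10,"z": 0,"x": 1,"y": 4,"roll": 0}
    - {"hand": 10,"z": 0,"x": 0,"y": 0,"roll": 0}
    - {"hand": 10,"z": -20,"x": 0,"y": 0,"roll": 0}
    - {"hand": 10,"z": -25,"x": 0,"y": 0,"roll": 0}
    - {"hand": 10,"z": -25,"x": 0,"y": 0,"roll": 0}
    - {"hand": 10,"z": -10,"x": 0,"y": 0,"roll": 0}
    - {"hand": 10,"z": 0,"x": 0,"y": 0,"roll": 0}
    - {"hand": 10,"z": 0,"x": 0,"y": 0,"roll": 0}

```text
time: 7.2
position: [0.48, 0.0654, 0.2122]
tool_rot: [-0.407, 3.114, 0.0]
ft_force: [0.7, -0.1, -0.6]
grip_width: 0.226
grip_force: 30.0
```

Emit:
send_rows:
  rows:
    - {"hand": 10,"z": -3,"x": 0,"y": 0,"roll": 0}
    - {"hand": 10,"z": 0,"x": 0,"y": 0,"roll": 0}

```text
time: 7.4
position: [0.4798, 0.0655, 0.209]
tool_rot: [-0.407, 3.114, 0.001]
ft_force: [0.9, 0.1, -0.2]
grip_width: 0.227
grip_force: 30.0
```

Emit:
send_rows:
  rows:
    - {"hand": 10,"z": -2,"x": 0,"y": 0,"roll": 0}
    - {"hand": 10,"z": 0,"x": 0,"y": 0,"roll": 0}

```text
time: 7.6
position: [0.4794, 0.0654, 0.2064]
tool_rot: [-0.407, 3.115, 0.0]
ft_force: [-0.2, -0.4, -0.4]
grip_width: 0.233
grip_force: 30.0
```

Emit:
send_rows:
  rows:
    - {"hand": 10,"z": -2,"x": 0,"y": 0,"roll": 0}
    - {"hand": 10,"z": 0,"x": 0,"y": 0,"roll": 0}

```text
time: 7.8
position: [0.4792, 0.0654, 0.204]
tool_rot: [0.407, -3.115, -0.0]
ft_force: [-0.0, -0.1, -0.3]
grip_width: 0.229
grip_force: 30.0
```

Emit:
send_rows:
  rows:
    - {"hand": 10,"z": -1,"x": 0,"y": 0,"roll": 0}
    - {"hand": 10,"z": 0,"x": 0,"y": 0,"roll": 0}

```text
time: 8.0
position: [0.4795, 0.0654, 0.2033]
tool_rot: [-0.407, 3.115, 0.0]
ft_force: [-0.2, 0.2, -0.1]
grip_width: 0.231
grip_force: 30.0
```

Emit:
send_rows:
  rows:
    - {"hand": 10,"z": -1,"x": 0,"y": 0,"roll": 0}
    - {"hand": 10,"z": 0,"x": 0,"y": 0,"roll": 0}

```text
time: 8.2
position: [0.4796, 0.0654, 0.2023]
tool_rot: [-0.407, 3.115, 0.0]
ft_force: [0.3, -0.2, -0.0]
grip_width: 0.231
grip_force: 30.0
```

Emit:
send_rows:
  rows:
    - {"hand": 10,"z": -1,"x": 0,"y": 0,"roll": 0}
    - {"hand": 10,"z": 0,"x": 0,"y": 0,"roll": 0}

```text
time: 8.4
position: [0.4795, 0.0654, 0.2013]
tool_rot: [-0.407, 3.115, 0.0]
ft_force: [0.2, 0.7, -0.7]
grip_width: 0.227
grip_force: 30.0
```

Emit:
send_rows:
  rows:
    - {"hand": 10,"z": -1,"x": 0,"y": 0,"roll": 0}
    - {"hand": 10,"z": 0,"x": 0,"y": 0,"roll": 0}

```text
time: 8.6
position: [0.4795, 0.0654, 0.2002]
tool_rot: [-0.407, 3.115, 0.0]
ft_force: [1.6, -0.0, -0.5]
grip_width: 0.233
grip_force: 30.0
```

Emit:
send_rows:
  rows:
    - {"hand": 10,"z": -1,"x": 0,"y": 0,"roll": 0}
    - {"hand": 10,"z": 0,"x": 0,"y": 0,"roll": 0}

```text
time: 8.8
position: [0.4795, 0.0654, 0.1992]
tool_rot: [-0.407, 3.115, 0.0]
ft_force: [0.7, 0.4, 0.7]
grip_width: 0.233
grip_force: 30.0
```

Emit:
send_rows:
  rows:
    - {"hand": 10,"z": -1,"x": 0,"y": 0,"roll": 0}
    - {"hand": 10,"z": 0,"x": 0,"y": 0,"roll": 0}

```text
time: 9.0
position: [0.4794, 0.0654, 0.1982]
tool_rot: [-0.407, 3.115, -0.0]
ft_force: [1.2, 0.1, -0.7]
grip_width: 0.228
grip_force: 30.0
```

Emit:
send_rows:
  rows:
    - {"hand": 10,"z": -1,"x": 0,"y": 0,"roll": 0}
    - {"hand": 10,"z": 0,"x": 0,"y": 0,"roll": 0}

```text
time: 9.2
position: [0.4794, 0.0654, 0.1972]
tool_rot: [-0.407, 3.115, 0.0]
ft_force: [0.5, -0.5, 0.2]
grip_width: 0.231
grip_force: 30.0
```

Emit:
send_rows:
  rows:
    - {"hand": 10,"z": -2,"x": 0,"y": 0,"roll": 0}
    - {"hand": 10,"z": 0,"x": 0,"y": 0,"roll": 0}

```text
time: 9.4
position: [0.4794, 0.0654, 0.195]
tool_rot: [0.407, -3.115, 0.0]
ft_force: [1.5, -0.8, -0.3]
grip_width: 0.228
grip_force: 30.0
```

Emit:
send_rows:
  rows:
    - {"hand": 10,"z": -2,"x": 0,"y": 0,"roll": 0}
    - {"hand": 10,"z": 0,"x": 0,"y": 0,"roll": 0}

```text
time: 9.6
position: [0.4794, 0.0654, 0.1931]
tool_rot: [0.407, -3.115, 0.0]
ft_force: [0.8, 0.1, -1.2]
grip_width: 0.227
grip_force: 30.0
```

Emit:
send_rows:
  rows:
    - {"hand": 10,"z": -2,"x": 0,"y": 0,"roll": 0}
    - {"hand": 10,"z": 0,"x": 0,"y": 0,"roll": 0}

```text
time: 9.8
position: [0.4794, 0.0653, 0.1911]
tool_rot: [-0.407, 3.115, -0.0]
ft_force: [0.8, -0.8, -0.0]
grip_width: 0.225
grip_force: 30.0
```

Emit:
send_rows:
  rows:
    - {"hand": 10,"z": -3,"x": 0,"y": 0,"roll": 0}
    - {"hand": 10,"z": 0,"x": 0,"y": 0,"roll": 0}

```text
time: 10.0
position: [0.4794, 0.0654, 0.188]
tool_rot: [0.407, -3.115, 0.0]
ft_force: [2.3, 0.7, -1.7]
grip_width: 0.231
grip_force: 30.0
```

Emit:
send_rows:
  rows:
    - {"hand": 10,"z": -2,"x": 0,"y": 0,"roll": 0}
    - {"hand": 10,"z": 0,"x": 0,"y": 0,"roll": 0}

```text
time: 10.2
position: [0.4794, 0.0653, 0.1861]
tool_rot: [-0.407, 3.115, -0.0]
ft_force: [1.8, -0.5, -0.4]
grip_width: 0.227
grip_force: 30.0
```

Emit:
send_rows:
  rows:
    - {"hand": 10,"z": -1,"x": 0,"y": 0,"roll": 0}
    - {"hand": 10,"z": 0,"x": 0,"y": 0,"roll": 0}

```text
time: 10.4
position: [0.4795, 0.0654, 0.1853]
tool_rot: [-0.407, 3.115, 0.0]
ft_force: [2.6, -0.4, 0.1]
grip_width: 0.23
grip_force: 30.0
```

Emit:
send_rows:
  rows:
    - {"hand": 10,"z": -1,"x": 0,"y": 0,"roll": 0}
    - {"hand": 10,"z": 0,"x": 0,"y": 0,"roll": 0}

```text
time: 10.6
position: [0.4795, 0.0654, 0.1842]
tool_rot: [-0.407, 3.115, 0.0]
ft_force: [1.7, -0.6, -0.9]
grip_width: 0.228
grip_force: 30.0
```

Emit:
send_rows:
  rows:
    - {"hand": 10,"z": -1,"x": 0.5,"y": 0,"roll": 0}
    - {"hand": 10,"z": 0,"x": 0,"y": 0,"roll": 0}

```text
time: 10.8
position: [0.4797, 0.0654, 0.1831]
tool_rot: [0.407, -3.115, -0.0]
ft_force: [1.8, -1.1, -0.3]
grip_width: 0.228
grip_force: 30.0
```

Emit:
send_rows:
  rows:
    - {"hand": 10,"z": -1,"x": 0.5,"y": 0,"roll": 0}
    - {"hand": 10,"z": 0,"x": 0,"y": 0,"roll": 0}

```text
time: 11.0
position: [0.4802, 0.0655, 0.1823]
tool_rot: [0.407, -3.115, -0.0]
ft_force: [0.5, -0.2, 2.9]
grip_width: 0.232
grip_force: 30.0
```

Emit:
send_rows:
  rows:
    - {"hand": 10,"z": -1,"x": 0,"y": 0,"roll": 0}
    - {"hand": 10,"z": 0,"x": 0,"y": 0,"roll": 0}

```text
time: 11.2
position: [0.4804, 0.0655, 0.1815]
tool_rot: [-0.407, 3.115, 0.001]
ft_force: [-0.3, 0.1, 4.7]
grip_width: 0.232
grip_force: 30.0
```

Bottom is felt at TCP z ≈ 0.183, as predicted for a fully home spindle, with 4.7 N. Releasing and lifting.

Emit:
send_rows:
  rows:
    - {"hand": 60,"z": 1,"x": 0,"y": 0,"roll": 0}
    - {"hand": 60,"z": 0,"x": 0,"y": 0,"roll": 0}
    - {"hand": 60,"z": 0,"x": 0,"y": 0,"roll": 0}
    - {"hand": 60,"z": 0,"x": 0,"y": 0,"roll": 0}
    - {"hand": 60,"z": 0,"x": 0,"y": 0,"roll": 0}
    - {"hand": 60,"z": 0,"x": 0,"y": 0,"roll": 0}

```text
time: 11.8
position: [0.4803, 0.0654, 0.1822]
tool_rot: [0.407, -3.115, -0.0]
ft_force: [0.4, 0.4, -0.6]
grip_width: 0.651
grip_force: 0.0
```

Emit:
send_rows:
  rows:
    - {"hand": 87,"z": 20,"x": 0,"y": 0,"roll": 0}
    - {"hand": 87,"z": 40,"x": 0,"y": 0,"roll": 0}
    - {"hand": 87,"z": 45,"x": 0,"y": 0,"roll": 0}
    - {"hand": 87,"z": 5,"x": -3,"y": -40,"roll": 0}
    - {"hand": 87,"z": 0,"x": -5,"y": -45,"roll": 0}
    - {"hand": 87,"z": 0,"x": -5,"y": -45,"roll": 0}
    - {"hand": 87,"z": 0,"x": -5,"y": -45,"roll": 0}
    - {"hand": 87,"z": 0,"x": -5,"y": -45,"roll": 0}
    - {"hand": 87,"z": 0,"x": -5,"y": -41,"roll": 0}
    - {"hand": 87,"z": 0,"x": 0,"y": 0,"roll": 0}

```text
time: 12.8
position: [0.4504, -0.2022, 0.2928]
tool_rot: [-0.391, 3.117, -0.004]
ft_force: [0.9, 0.7, 1.0]
grip_width: 1.0
grip_force: 0.0
```

Run:
```python
from h import *
c=get_calibration("wrist");s=get_state();print(s["position"],s["ft_force"],s["tool_rot"],s["grip_width"]);b=get_image("wrist");a=get_image("scene");t=get_image("top")
cv2.imwrite("pics/w4.png",b)
h=cv2.cvtColor(b,cv2.COLOR_BGR2HSV)
for k in blobs(cv2.inRange(h,(22,110,90),(35,255,255)),200):
    e=cv2.fitEllipse(k);print("ell",e[0],e[1],ray("",e[0],.0095,c),cv2.boundingRect(k))
w=b.copy();v=cv2.resize(a[90:220,120:224],(307,384),interpolation=2);cv2.imwrite("pics/v4.png",np.hstack([cv2.resize(w[:,60:460],(400,384)),v]))
h=cv2.cvtColor(t,cv2.COLOR_BGR2HSV)
for k in blobs(cv2.inRange(h,(3,150,100),(17,255,255)),10):
    r=cv2.boundingRect(k);u=(r[0]+r[2]/2-.5,r[1]+r[3]/2-.5)
    if 120<u[0]<200 and 150<u[1]<240:print("grip",u,r,ray("top",u,.148))
```

```text
[ 0.4504 -0.2022  0.2928] [0.8569 0.6616 1.0383] [-0.3913  3.1171 -0.0042] 0.9999907289783257
ell (179.73609924316406, 187.64027404785156) (33.18732452392578, 34.36848831176758) [ 0.4976 -0.2898  0.0095] (162, 171, 36, 34)
ell (261.8802795410156, 171.54623413085938) (46.1273307800293, 46.33645248413086) [ 0.4524 -0.1958  0.0095] (239, 148, 47, 48)
ell (353.23077392578125, 139.0609893798828) (35.0335693359375, 36.874351501464844) [ 0.3873 -0.1007  0.0095] (335, 121, 37, 37)
grip (142.0, 192.0) (138, 188, 9, 9) [0.481  0.0632 0.148 ]
```

View pics/v4.png

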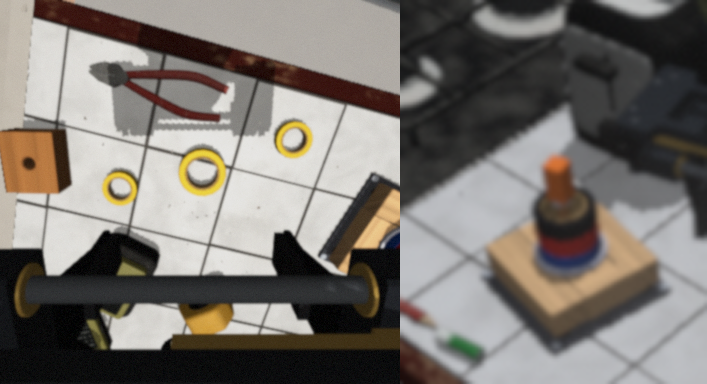

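Wrist view: the roll at (262,171.5) is the largest ring and the block is empty. Scene view: the spindle stands upright and home in the stack.

Emit:
send_rows:
  rows:
    - {"hand": 87,"z": -30,"x": 2,"y": 8,"roll": 0}
    - {"hand": 87,"z": -45,"x": 0,"y": 0,"roll": 0}
    - {"hand": 87,"z": -45,"x": 0,"y": 0,"roll": 0}
    - {"hand": 87,"z": -45,"x": 0,"y": 0,"roll": 0}
    - {"hand": 87,"z": -35,"x": 0,"y": 0,"roll": 0}
    - {"hand": 87,"z": -15,"x": 0,"y": 0,"roll": 0}
    - {"hand": 87,"z": 0,"x": 0,"y": 0,"roll": 0}
  force: 15

```text
time: 13.65
position: [0.4529, -0.1851, 0.0747]
tool_rot: [0.411, -3.109, -0.004]
ft_force: [0.0, 0.5, -0.5]
grip_width: 1.0
grip_force: 0.0
```

Emit:
send_rows:
  rows:
    - {"hand": 87,"z": 0,"x": 0,"y": 0,"roll": 0}

```text
time: 13.75
position: [0.455, -0.1864, 0.0775]
tool_rot: [-0.411, 3.115, 0.001]
ft_force: [-0.1, -0.4, 0.1]
grip_width: 0.995
grip_force: 0.0
```

Emit:
send_rows:
  rows:
    - {"hand": 87,"z": -4,"x": -2,"y": -7,"roll": 0}
    - {"hand": 87,"z": 0,"x": 0,"y": 0,"roll": 0}
    - {"hand": 50,"z": 0,"x": 0,"y": 0,"roll": 0}
    - {"hand": 50,"z": 0,"x": 0,"y": 0,"roll": 0}
    - {"hand": 50,"z": 0,"x": 0,"y": 0,"roll": 0}
    - {"hand": 50,"z": 0,"x": 0,"y": 0,"roll": 0}
    - {"hand": 50,"z": 0,"x": 0,"y": 0,"roll": 0}
    - {"hand": 50,"z": 0,"x": 0,"y": 0,"roll": 0}
    - {"hand": 50,"z": 0,"x": 0,"y": 0,"roll": 0}
    - {"hand": 50,"z": 0,"x": 0,"y": 0,"roll": 0}
  force: 15

```text
time: 14.75
position: [0.4525, -0.1946, 0.0734]
tool_rot: [-0.407, 3.115, 0.0]
ft_force: [-0.5, -0.4, 0.5]
grip_width: 0.653
grip_force: 15.0
```

Emit:
send_rows:
  rows:
    - {"hand": 50,"z": 20,"x": 0,"y": 0,"roll": 0}
    - {"hand": 50,"z": 40,"x": 0,"y": 0,"roll": 0}
    - {"hand": 50,"z": 45,"x": 0,"y": 0,"roll": 0}
    - {"hand": 50,"z": 45,"x": 0,"y": 0,"roll": 0}
    - {"hand": 50,"z": 30,"x": 4,"y": 20,"roll": 0}
    - {"hand": 50,"z": 0,"x": 6,"y": 40,"roll": 0}
    - {"hand": 50,"z": 0,"x": 6,"y": 45,"roll": 0}
    - {"hand": 50,"z": 0,"x": 6,"y": 45,"roll": 0}
    - {"hand": 50,"z": 0,"x": 3,"y": 30,"roll": 0}
    - {"hand": 50,"z": 0,"x": 0,"y": 0,"roll": 0}

```text
time: 15.75
position: [0.4773, -0.0092, 0.2528]
tool_rot: [0.42, -3.113, -0.003]
ft_force: [-0.1, -0.4, -0.9]
grip_width: 0.645
grip_force: 15.0
```

Run:
```python
from h import *
c=get_calibration("wrist");s=get_state();print(s["position"],s["ft_force"],s["tool_rot"],s["grip_width"],s["grip_force"]);b=get_image("wrist");cv2.imwrite("pics/w5.png",b);np.savez("c5.npz",**c)
h=cv2.cvtColor(b,cv2.COLOR_BGR2HSV)
z=s["position"][2]-.0734
for k in blobs(cv2.inRange(h,(20,100,60),(36,255,255)),200):
    e=cv2.fitEllipse(k);print("ell",e[0],e[1],ray("",e[0],z+.019,c),cv2.boundingRect(k))
```

```text
[ 0.4773 -0.0092  0.2528] [-0.0602 -0.4286 -0.914 ] [ 0.4202 -3.1127 -0.0028] 0.6452462381545424 15.000509298406541
ell (452.54241943359375, 338.3590393066406) (17.95262336730957, 93.09524536132812) [0.4942 0.1112 0.1984] (409, 329, 91, 20)
ell (300.8929748535156, 339.8584899902344) (16.528329849243164, 248.584228515625) [0.5181 0.0282 0.1984] (171, 329, 240, 20)
ell (138.65625, 290.5939636230469) (12.560445785522461, 44.26219177246094) [ 0.5103 -0.066   0.1984] (131, 265, 14, 52)
ell (9.240368843078613, 232.0608673095703) (20.056894302368164, 30.036134719848633) [ 0.4935 -0.1346  0.1984] (0, 217, 22, 32)
ell (256.4615478515625, 251.06637573242188) (96.16291809082031, 99.21849060058594) [ 0.4707 -0.0111  0.1984] (202, 198, 109, 79)
ell (7.834586143493652, 127.0526123046875) (19.35862922668457, 39.95557403564453) [ 0.4402 -0.1373  0.1984] (0, 107, 19, 39)
ell (190.625, 67.75305938720703) (42.533287048339844, 46.38268280029297) [ 0.3934 -0.062   0.1984] (169, 45, 44, 46)
```

View pics/w5.png

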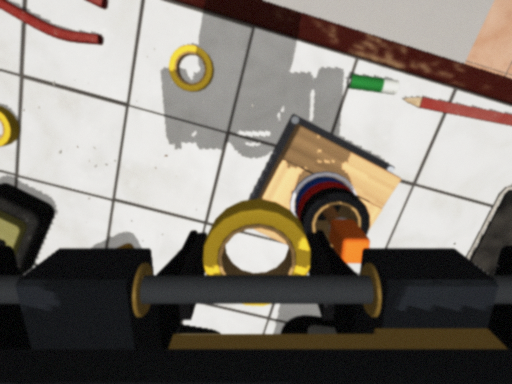

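Run:
```python
from h import *
from scipy.optimize import least_squares
c=dict(np.load("c5.npz"));b=cv2.imread("pics/w5.png");h=cv2.cvtColor(b,cv2.COLOR_BGR2HSV)
for y in range(192,262,3):print(y,h[y,256],end=' ')
print()
ring=cv2.inRange(h,(20,100,60),(36,255,255));ring[:,:195]=0;ring[:,318:]=0;ring[272:]=0
k=max(blobs(ring),key=cv2.contourArea)[:,0]
# outer side extremes & points on the widest rows
for zz,yl in((.198,(232,265)),):
  P=np.array([ray("",p,zz,c)[:2] for p in k if yl[0]<p[1]<yl[1] and (p[0]<215 or p[0]>298)])
  f=least_squares(lambda q:np.hypot(*(P-q[:2]).T)-.029,[.4773,-.009],loss="soft_l1",f_scale=.001);print(f.x,len(P),np.abs(f.fun).mean())
V=cv2.inRange(h,(22,100,150),(36,255,255));V[:,:195]=0;V[:,318:]=0;V[272:]=0
k=max(blobs(V),key=cv2.contourArea)[:,0];print(cv2.boundingRect(k))
P=np.array([ray("",p,.198,c)[:2] for p in k if p[1]<268 and np.hypot(p[0]-256,p[1]-253)>46])
f=least_squares(lambda q:np.hypot(*(P-q[:2]).T)-.029,[.4773,-.009],loss="soft_l1",f_scale=.001);print("top face",f.x,len(P),np.abs(f.fun).mean())
m=cv2.inRange(h,(3,180,190),(17,255,255));m[272:]=0
for k in blobs(m):
  r=cv2.minAreaRect(k);print("grip",r,ray("",r[0],.148,c))
```

```text
192 [120  20  52] 195 [105  11  47] 198 [20 96 61] 201 [ 22 195  89] 204 [ 23 196  91] 207 [ 22 206  94] 210 [ 23 198 152] 213 [ 23 202 163] 216 [ 23 202 159] 219 [ 24 206 156] 222 [ 23 195 148] 225 [ 18 142 106] 228 [ 17 114 190] 231 [ 18  27 230] 234 [ 12  14 186] 237 [ 18   6 207] 240 [ 24   5 239] 243 [ 30   3 238] 246 [ 23   4 238] 249 [ 20   3 237] 252 [ 23   4 239] 255 [ 23   4 238] 258 [ 23   4 238] 261 [ 20   3 236] 
[ 0.4771 -0.0094] 65 0.00045078710967435463
(204, 210, 106, 62)
top face [ 0.4786 -0.0087] 92 0.0008062428728988616
grip ((354.5, 250.5), (23.0, 25.0), 90.0) [0.4773 0.0615 0.148 ]
```

Emit:
send_rows:
  rows:
    - {"hand": 50,"z": 0,"x": 1,"y": 25,"roll": 0}
    - {"hand": 50,"z": 0,"x": 0,"y": 25,"roll": 0}
    - {"hand": 50,"z": 0,"x": 0,"y": 15,"roll": 0}
    - {"hand": 50,"z": 0,"x": 0,"y": 8,"roll": 0}
    - {"hand": 50,"z": 0,"x": 0,"y": 0,"roll": 0}
    - {"hand": 50,"z": 0,"x": 0,"y": 0,"roll": 0}

```text
time: 16.4
position: [0.4785, 0.0571, 0.2532]
tool_rot: [0.405, -3.115, 0.001]
ft_force: [0.5, 0.2, -0.0]
grip_width: 0.647
grip_force: 15.0
```

Run:
```python
from h import *
c=get_calibration("wrist");s=get_state();print(s["position"],s["ft_force"],s["grip_width"]);b=get_image("wrist");a=get_image("scene");t=get_image("top")
w=cv2.resize(b[170:290,170:340],(510,360),interpolation=2);v=cv2.resize(a[110:210,140:220],(288,360),interpolation=2)
cv2.imwrite("pics/v6.png",np.hstack([w,v]))
h=cv2.cvtColor(b,cv2.COLOR_BGR2HSV)
m=cv2.inRange(h,(3,180,150),(17,255,255));m[275:]=0
for k in blobs(m):
  r=cv2.minAreaRect(k);print("grip",r,ray("",r[0],.148,c))
```

```text
[0.4785 0.0571 0.2532] [ 0.5469  0.1948 -0.0076] 0.6469187473229587
grip ((264.5, 232.5), (9.0, 25.0), 90.0) [0.4823 0.0636 0.148 ]
```

View pics/v6.png

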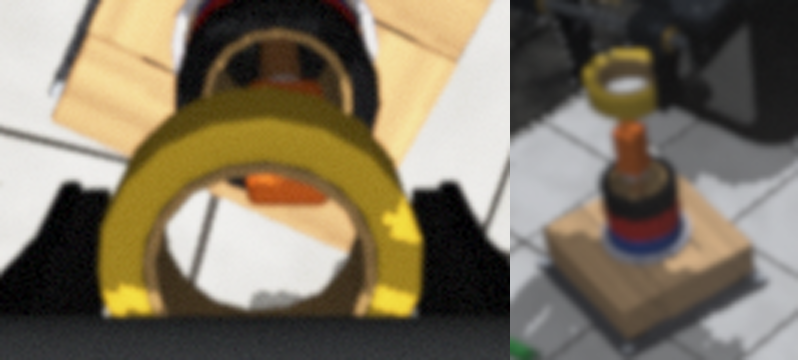

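Wrist crop: the ring is centred at px (257,~252), and the grip's far top edge shows through it at (265.7,238). Scene view: the ring is above the grip and level.

Run:
```python
from h import *
c=get_calibration("wrist");T=c["world_from_camera"]
ux=T[:3,1].copy();ux[2]=0;ux/=np.linalg.norm(ux)
print("ux",ux,"grip",ray("",(265.7,237.7),.148,c)-.010*ux)
zt=.2532-.0734+.019
l,r=ray("",(170+99/3,170+265/3),zt,c),ray("",(170+421/3,170+265/3),zt,c);print(l,r,(l+r)/2)
# near inner top edge of ring (x extreme): 18.5 mm from centre
print("inner near",ray("",(257.5,170+165/3),zt,c)+.0185*ux, get_state()["position"])
```

```text
ux [0.9667 0.2559 0.    ] grip [0.4763 0.063  0.148 ]
[0.4832 0.0295 0.1988] [0.4688 0.0836 0.1988] [0.476  0.0565 0.1988]
inner near [0.4757 0.0569 0.1988] [0.4785 0.0572 0.2533]
```

Emit:
send_rows:
  rows:
    - {"hand": 50,"z": 0,"x": 1,"y": 7,"roll": 0}
    - {"hand": 50,"z": 0,"x": 0,"y": 0,"roll": 0}
    - {"hand": 50,"z": -20,"x": 0,"y": 0,"roll": 0}
    - {"hand": 50,"z": -7,"x": 0,"y": 0,"roll": 0}
    - {"hand": 50,"z": 0,"x": 0,"y": 0,"roll": 0}
    - {"hand": 50,"z": -3,"x": 0,"y": 0,"roll": 0}
    - {"hand": 50,"z": -3,"x": 0,"y": 0,"roll": 0}
    - {"hand": 50,"z": -2,"x": 0,"y": 0,"roll": 0}
    - {"hand": 50,"z": 0,"x": 0,"y": 0,"roll": 0}

```text
time: 17.45
position: [0.4793, 0.0654, 0.2182]
tool_rot: [0.407, -3.115, -0.0]
ft_force: [0.1, -0.3, -0.7]
grip_width: 0.653
grip_force: 15.0
```

Emit:
send_rows:
  rows:
    - {"hand": 50,"z": -3,"x": 0,"y": 0,"roll": 0}
    - {"hand": 50,"z": -3,"x": 0,"y": 0,"roll": 0}
    - {"hand": 50,"z": 0,"x": 0,"y": 0,"roll": 0}

```text
time: 17.75
position: [0.4791, 0.0654, 0.2118]
tool_rot: [0.407, -3.114, 0.0]
ft_force: [-0.6, 0.2, -0.3]
grip_width: 0.653
grip_force: 15.0
```

Threaded with no contact force. Lowering to about 2 mm over the stack, then feeling for contact.

Emit:
send_rows:
  rows:
    - {"hand": 50,"z": -10,"x": 0,"y": 0,"roll": 0}
    - {"hand": 50,"z": -10,"x": 0,"y": 0,"roll": 0}
    - {"hand": 50,"z": -10,"x": 0,"y": 0,"roll": 0}
    - {"hand": 50,"z": -4,"x": 0,"y": 0,"roll": 0}
    - {"hand": 50,"z": 0,"x": 0,"y": 0,"roll": 0}

```text
time: 18.25
position: [0.4788, 0.0653, 0.1772]
tool_rot: [0.407, -3.113, 0.001]
ft_force: [-0.3, 0.5, 0.2]
grip_width: 0.652
grip_force: 15.0
```

Emit:
send_rows:
  rows:
    - {"hand": 50,"z": -1,"x": 0,"y": 0,"roll": 0}
    - {"hand": 50,"z": -1,"x": 0,"y": 0,"roll": 0}
    - {"hand": 50,"z": 0,"x": 0,"y": 0,"roll": 0}

```text
time: 18.55
position: [0.4796, 0.0655, 0.1765]
tool_rot: [-0.407, 3.115, 0.0]
ft_force: [-0.4, 0.5, -0.8]
grip_width: 0.653
grip_force: 15.0
```

Emit:
send_rows:
  rows:
    - {"hand": 50,"z": -1,"x": 0,"y": 0,"roll": 0}
    - {"hand": 50,"z": 0,"x": 0,"y": 0,"roll": 0}

```text
time: 18.75
position: [0.4794, 0.0654, 0.1753]
tool_rot: [-0.407, 3.115, 0.0]
ft_force: [0.2, 0.2, -0.5]
grip_width: 0.649
grip_force: 15.0
```

Emit:
send_rows:
  rows:
    - {"hand": 50,"z": -1,"x": 0,"y": 0,"roll": 0}
    - {"hand": 50,"z": 0,"x": 0,"y": 0,"roll": 0}

```text
time: 18.95
position: [0.4795, 0.0654, 0.1744]
tool_rot: [-0.407, 3.115, 0.0]
ft_force: [0.0, -0.3, -1.3]
grip_width: 0.652
grip_force: 15.0
```

Emit:
send_rows:
  rows:
    - {"hand": 50,"z": -1,"x": 0,"y": 0,"roll": 0}
    - {"hand": 50,"z": 0,"x": 0,"y": 0,"roll": 0}

```text
time: 19.15
position: [0.4795, 0.0655, 0.1736]
tool_rot: [-0.407, 3.115, 0.0]
ft_force: [-1.1, -0.6, 2.8]
grip_width: 0.655
grip_force: 15.0
```

Contact at the expected height. Open and lift straight up.

Emit:
send_rows:
  rows:
    - {"hand": 87,"z": 0.5,"x": 0,"y": 0,"roll": 0}
    - {"hand": 87,"z": 0,"x": 0,"y": 0,"roll": 0}
    - {"hand": 87,"z": 0,"x": 0,"y": 0,"roll": 0}
    - {"hand": 87,"z": 0,"x": 0,"y": 0,"roll": 0}
    - {"hand": 87,"z": 0,"x": 0,"y": 0,"roll": 0}
    - {"hand": 87,"z": 20,"x": 0,"y": 0,"roll": 0}
    - {"hand": 87,"z": 30,"x": 0,"y": 0,"roll": 0}
    - {"hand": 87,"z": 45,"x": 0,"y": 0,"roll": 0}
    - {"hand": 87,"z": 20,"x": 0,"y": 0,"roll": 0}

```text
time: 20.05
position: [0.4806, 0.0655, 0.2926]
tool_rot: [-0.406, 3.11, 0.001]
ft_force: [0.5, 0.1, 0.0]
grip_width: 0.999
grip_force: 0.0
```

Emit:
send_rows:
  rows:
    - {"hand": 87,"z": 0,"x": 0,"y": 0,"roll": 0}
    - {"hand": 87,"z": 0,"x": 0,"y": 0,"roll": 0}
    - {"hand": 87,"z": 0,"x": 0,"y": 0,"roll": 0}

```text
time: 20.35
position: [0.4787, 0.0653, 0.2873]
tool_rot: [0.407, -3.113, 0.0]
ft_force: [0.3, 0.0, 0.0]
grip_width: 0.998
grip_force: 0.0
```

Run:
```python
from h import *
s=get_state();print(s["position"],s["ft_force"]);b=get_image("wrist");a=get_image("scene")
w=cv2.resize(b[110:290,180:360],(400,400),interpolation=2);v=cv2.resize(a[110:210,140:240],(400,400),interpolation=2)
cv2.imwrite("pics/v7.png",np.hstack([w,v]))
```

```text
[0.4787 0.0653 0.2873] [0.255  0.0387 0.0134]
```

View pics/v7.png

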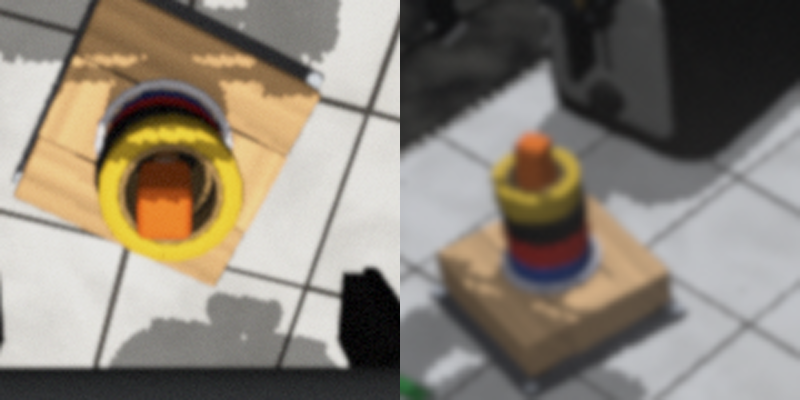

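The yellow roll lies flat on the stack around the upright spindle, and the gripper is clear of both. Handing in.

```bash
python3 -c "
from bench import *
print(close_job())"
```

```text
the job is handed in; nothing more can be done
None
```

The job is handed in after about 20 s of arm time, verdict not shown: the spindle is home in the hidden hole (seated at about 5 N), the yellow roll lies flat on the stack around it, both are released, and the arm never went near the bystanders.

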